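# Put the night things away and hold the organiser's lid open

### The job

Stand the orange flashlight, lens up, and the green lip balm, cap up, each in the hole of the wooden bedside organiser that fits it, all the way down. Then lift the organiser's lid and hold it steady at 45 degrees so that I can slip my glasses in: it falls shut by itself, so finish still holding it there with the gripper. Leave the mug, the binder clip and the alarm clock where they are.

Things in the scene. Friction and masses are not known exactly. Their poses are not given: they have to be found in the camera images.
- organiser: Wooden bedside organiser, 170 (x) by 290 (y) by 62 mm high, fixed on the glass by grip feet. Origin: centre of its underside; x points away from its front, z up. Left part (its y from -35 to +145 mm): a compartment under a hinged lid. Right part (its y from -145 to -35 mm): a solid block, top at 62 mm, with two round holes 42 mm deep.
- flashlight_hole (a point): Centre of the mouth of the large hole, in the top face (62 mm up) of the block; 36 mm wide, 42 mm deep with a flat floor, at the organiser's x +42, y -90 mm. For the flashlight.
- balm_hole (a point): Centre of the mouth of the small hole in the same top face; 25 mm wide, 42 mm deep with a flat floor, at the organiser's x -42, y -90 mm. For the lip balm.
- lid_angle (a joint): Angle of the organiser's lid: 0 shut (lying level), grows as its front edge rises; 0.785 is 45 degrees; stopped at 1.4. Nothing keeps it open: it falls shut from every angle. Always shut at the start.
- lid: The dark wooden lid, 173 (organiser's x) by 180 (y) by 10 mm, 0.2 to 0.35 kg, with a brass tongue on its front edge. Origin on the hinge line, halfway along it; at 0 its axes are the organiser's, and the panel lies from x -173 to 0 and z 0 to 10 mm; it turns with the lid.
- lid_hinge (a point): Middle of the lid's hinge line, which runs along the organiser's y at the top of its back wall (organiser's x +85, y +55, z 62 mm).
- lid_tongue (a point): Middle of the part of the brass tongue that stands out from the lid's front edge: 24 mm wide along the hinge direction, 8 mm thick, standing 28 mm out. This point is 16 mm beyond the lid's edge and 189 mm from the hinge line (at the panel's x -189, y 0, z +5 mm); 67 mm above the glass when shut. Can be pinched across its 24 mm width with the fingertips; nothing lies below it but the glass.
- flashlight: Small orange plastic flashlight with a slide switch, standing lens up. 104 mm tall: barrel 28 mm across up to 66 mm, flaring to a head 38 mm across from 76 to 104 mm. 0.09 to 0.15 kg. Origin: centre of its tail end (underside); z along it to the lens.
- lip_balm: Green lip balm tube, a cylinder 18 mm across and 68 mm tall, standing cap up, about 15 g. Origin: centre of its underside; z along it to the cap.
- mug: White ceramic mug, 82 mm across, 95 mm tall with a handle. Origin: centre of its underside. Leave alone.
- binder_clip: Black steel binder clip lying down, 32 mm wide, 16 mm tall, about 58 mm long with its wire handles. Origin: underside of its black body. Leave alone.
- alarm_clock: White alarm clock, 45 by 110 by 60 mm tall, behind the organiser. Origin: centre of its underside. Leave alone.
There are look-alikes about, which are no part of the job. Several things have the shape of the flashlight; the one meant has the colours described above.

How it is judged:
By the outcome, as a careful person would: the job done as asked, in the order asked, and still so for the second after the job is handed in, while the arm keeps its last pose, push and grip.
It also fails if it takes over 72 s, if anything falls off the work surface, if the arm or the gripper's body presses on something with over 40 N, if the wrist force passes 120 N, or if a joint passes its speed limit or range.

### The arm

A 7-joint arm with a two-finger parallel gripper is mounted at the origin on the work surface. World frame = base frame: x ahead of the robot, y to its left, z up, the work surface at z = 0. Lengths are in m, angles in rad, forces in N, time in s.
With the tool pointing down it reaches from about 0.4 to 0.85 m from the base axis. Payload 10.4 kg.
Tool frame: the origin (TCP) lies midway between the tips of the shut fingers; the grasp point (between the pads) lies 19 mm behind it; z points along the fingers, y is the line along which they close (so a half turn about z gives the same grasp; the last joint's range is limited). The gripper opens to 87 mm and grips with 3 to 60 N. Pads are 19 mm wide; open, the fingers measure 117 mm over their backs; the gripper's body (75 mm by 190 mm) begins 51 mm behind the grasp point.
Start: joints at [1.157, 0.332, -0.065, 1.46, 0.022, 1.35, -0.088], TCP at [0.238, -0.578, 0.223] pointing down, gripper open.
Joint ranges: [-2.6, 2.6], [-0.5, 2.12], [-1.47, 1.34], [0.16, 2.42], [-1.27, 4.41], [0.06, 2.06], [-2.6, 2.6]. Speed limits (rad/s): [2.22, 2.22, 2.79, 2.79, 3.14, 3.14, 3.14].

### API

Orientations are given as a unit quaternion [w, x, y, z].
In Python, from workcell import * gives the robot as it stands. The module is installed in compiled form; this text tells all that it offers.
- The arm moves only by the tool drive_tool, never from a script. Its argument "rows" is a list of rows, each a list of 7 numbers: the shift along the world's x, y, z each as a share of 0.3 m, from -1 to 1, then the turn, a rotation vector about the world's x, y, z each as a share of 4 degrees, from -1 to 1, then the closure, from -1 (fully open) to 1 (shut). A call has 1 to 20 rows; each row shifts and turns the commanded pose from where the row before left it; what a row does not reach is not made up. A row lasts 1/12 s, in which the tool goes at most 41.7 mm and 7.16 degrees, less where a joint would pass 70% of its speed; a pose out of reach is approached as far as the arm can. A call with a number of a shift or a turn outside -1 to 1 is refused whole. A call with a gripper value outside its range is refused whole. The fingers move at their own pace and stop on an object; "squeeze" is the grip in N (left out, the last holds). Time passes only in rows, so rows that do not move let the fingers close. It gives the time, the measured TCP pose, the force, the opening and the grip force at its end, in the units of the state.
- get_obs(): the state, without advancing time (a new reading comes with each control period).
- capture(name): name is "scene" or "top" or "wrist"; returns the picture (480x640x3 uint8, red, green, blue); there is no depth.
- camera_params(name): a dict with "intrinsics" (3x3 intrinsics, pixels), "k1" (the pictures are not rectified: a ray, as slopes to the right and down, at radius r is drawn at 1 + k1 r^2 times it, then the intrinsics apply), "position" and "attitude" of the camera in the world. Camera axes: x right, y down, z forward; pixel columns grow to the right and rows downward; lengths in m; the calibration is good to about 2 mm. A picture is of the moment at which its call begins: read the wrist's pose just before it. camera_params takes no time and is no camera call; for the wrist camera it gives the pose at the moment of the call.
- hand_in(): hands the job in; it is judged then, once.
The state is a dict: "clock": time; "q": joint angles; "dq": joint speeds; "effort": joint torques, N m; "eef_pos": TCP position; "orientation": TCP orientation; "contact_force": force on the tool from outside, world axes, zero at the start; "torque": the same for the moment, N m; "finger_gap": finger opening in m; "grasp_force": force on a finger pad.
Only numpy, scipy, OpenCV 4.12 (cv2) and the standard library are available. Lean on these libraries where they do the work, as an engineer would, in place of code of your own. Each camera call takes 0.05 s, during which the arm holds its last target. There are 200 camera calls.

## Working session

There is one attempt and no reset: what is moved stays moved. The work goes in short steps, Python scripts to look and compute and a tool call to move; the robot and the scene stay as the last step left them, time stands still between calls to the robot, and variables do not carry over. Pictures are saved under pics/ and viewed, at most 10 in all, crops included, and the job is handed in when it is done.

Besides the shell and the picture viewer there is one more tool, called after ">>>" by a JSON object that holds its "api" and its "payload", one argument or row to a line. drive_tool: Moves the arm, as the interface text tells. Its arguments: {"type":"object","properties":{"rows":{"type":"array"},"squeeze":{"type":"number"}},"required":["rows"]}

```bash
mkdir -p pics; python3 - <<'E'
from workcell import *
import cv2,numpy as np
o=get_obs();print(o['clock'],o['eef_pos'],o['orientation'],o['finger_gap'])
for n in ["scene","top"]:
    p=camera_params(n);print(n,p)
    cv2.imwrite(f"pics/{n}0.png",capture(n)[:,:,::-1])
E
```

```text
0.0 [ 0.23792129 -0.57749561  0.22172246] [-7.24923607e-04  9.80968027e-01  1.94167903e-01 -1.75696291e-04] 0.08713297987002194
scene {'intrinsics': array([[525.49790357,   0.        , 319.5418122 ],
       [  0.        , 525.49790357, 244.51460129],
       [  0.        ,   0.        ,   1.        ]]), 'k1': 0.024327541178467613, 'position': array([ 1.02471175, -0.45957752,  0.7094936 ]), 'attitude': array([-0.33588744,  0.8498141 ,  0.37948369, -0.14487148])}
top {'intrinsics': array([[515.01785046,   0.        , 314.31093149],
       [  0.        , 515.01785046, 242.23066337],
       [  0.        ,   0.        ,   1.        ]]), 'k1': 0.017322021577752877, 'position': array([ 0.44604902, -0.04351558,  1.09783265]), 'attitude': array([ 0.05122988, -0.70096338,  0.70990956, -0.04532395])}
```

View pics/scene0.png

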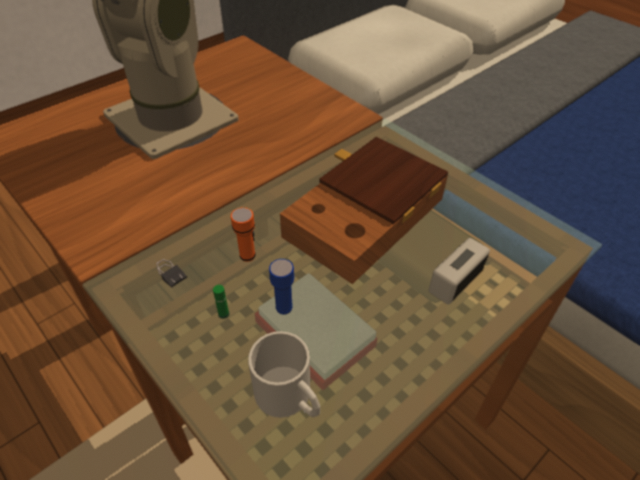

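View pics/top0.png

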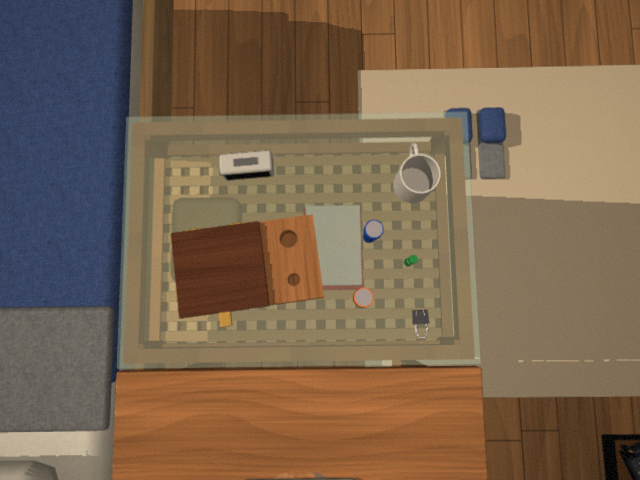

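The scene picture shows the orange flashlight at (242,235), the blue look-alike at (282,285), the balm at (220,300), holes at (318,208) and (355,230), and the tongue at (343,155). In the top picture the orange flashlight is at (363,297), the blue one at (373,231), the balm at (411,261), the holes at (288,239) and (293,280), and the tongue at (225,319).
Candidates for the flashlight are orange at (363,297) and blue at (373,231). I choose orange. The only green tube is at (411,261).

```bash
cat > h.py <<'E'
from workcell import *
import cv2,numpy as np
from scipy.spatial.transform import Rotation as R
def rays(p,px):
    px=np.atleast_2d(np.float64(px));K=p['intrinsics'];k=p['k1']
    u=cv2.undistortPoints(px.reshape(-1,1,2),K,np.array([k,0,0,0.])).reshape(-1,2)
    w,x,y,z=p['attitude']
    d=R.from_quat([x,y,z,w]).apply(np.c_[u,np.ones(len(u))])
    return p['position'],d/np.linalg.norm(d,axis=1)[:,None]
def plane(p,px,z):
    o,d=rays(p,px); return o+d*((z-o[2])/d[:,2])[:,None]
def tri(obs):
    A=0;b=0;L=[]
    for p,px in obs:
        o,d=rays(p,px);M=np.eye(3)-np.outer(d[0],d[0]);A=A+M;b=b+M@o;L.append((M,o))
    x=np.linalg.solve(A,b);return x,[round(1e3*np.linalg.norm(M@(x-o)),1) for M,o in L]
def blobs(mask,img,amin=15):
    n,l,s,c=cv2.connectedComponentsWithStats(mask.astype(np.uint8))
    return [(s[i].tolist(),c[i].round(1).tolist(),img[l==i].mean(0).astype(int).tolist()) for i in range(1,n) if s[i][4]>=amin]
E
python3 - <<'E'
from h import *
for n in ["scene","top"]:
    im=cv2.imread(f"pics/{n}0.png");hsv=cv2.cvtColor(im,cv2.COLOR_BGR2HSV);H,S,V=[hsv[...,i].astype(int) for i in range(3)]
    print(n)
    for nm,m in dict(orange=((H<9)&(S>190)&(V>120)),green=(H>45)&(H<85)&(S>150),brass=(H>17)&(H<25)&(S>170)&(V>140),dark=(V<75)&(S>120)&(H<20)).items():
        print(nm)
        for b in blobs(m,im,12 if nm!='dark' else 40)[:14]:print(b)
s=cv2.imread("pics/scene0.png");t=cv2.imread("pics/top0.png")
a=cv2.resize(s[185:325,190:340],None,fx=2.6,fy=2.6,interpolation=2)
b=cv2.resize(t[200:330,240:430],None,fx=2.1,fy=2.8,interpolation=2)
h=364
cv2.imwrite("pics/crop1.png",np.hstack([cv2.resize(s[185:325,190:340],(390,364),interpolation=2),cv2.resize(t[200:340,270:424],(400,364),interpolation=2)]))
E
```

```text
scene
orange
green
([214, 286, 10, 13, 76], [218.2, 290.3], [36, 92, 32])
([217, 304, 6, 11, 18], [219.6, 308.6], [21, 53, 21])
brass
dark
([198, 33, 27, 18, 241], [210.4, 41.3], [19, 35, 61])
([0, 69, 127, 55, 1384], [60.8, 95.8], [17, 34, 60])
([319, 138, 129, 113, 4997], [387.0, 185.1], [20, 35, 69])
([346, 225, 18, 12, 125], [353.8, 229.4], [20, 40, 70])
([282, 226, 51, 44, 250], [302.0, 245.1], [22, 42, 73])
([52, 247, 139, 215, 2858], [135.9, 372.4], [18, 37, 65])
([49, 269, 11, 15, 70], [54.7, 274.7], [22, 42, 69])
([375, 270, 221, 210, 7917], [491.5, 411.8], [22, 43, 70])
([32, 276, 15, 16, 119], [39.4, 283.5], [22, 43, 71])
([13, 287, 10, 15, 50], [17.4, 294.6], [21, 41, 67])
([75, 326, 16, 16, 90], [82.5, 333.2], [23, 44, 72])
([67, 332, 12, 16, 53], [72.7, 340.3], [23, 45, 73])
([47, 340, 13, 19, 66], [53.0, 348.6], [21, 40, 65])
([0, 354, 60, 104, 423], [26.7, 411.5], [21, 40, 66])
top
orange
green
([408, 256, 9, 7, 48], [412.2, 259.1], [59, 126, 44])
brass
([220, 315, 11, 5, 15], [224.7, 317.6], [60, 138, 186])
dark
([157, 0, 16, 84, 538], [166.9, 32.2], [32, 53, 71])
([294, 27, 2, 73, 83], [294.9, 59.3], [27, 47, 69])
([328, 68, 2, 45, 49], [328.9, 89.0], [27, 46, 68])
([401, 365, 27, 3, 57], [412.3, 365.8], [25, 43, 66])
([180, 368, 42, 3, 79], [200.4, 368.5], [24, 43, 68])
([593, 397, 14, 83, 243], [598.7, 451.2], [24, 41, 62])
([519, 398, 42, 82, 178], [539.5, 436.1], [27, 46, 68])
([631, 409, 9, 27, 46], [633.5, 425.2], [23, 40, 60])
([601, 433, 29, 19, 60], [609.4, 437.8], [16, 29, 44])
([614, 438, 26, 42, 455], [622.6, 458.2], [16, 31, 50])
([559, 449, 5, 31, 58], [561.2, 463.8], [27, 46, 68])
```

View pics/crop1.png

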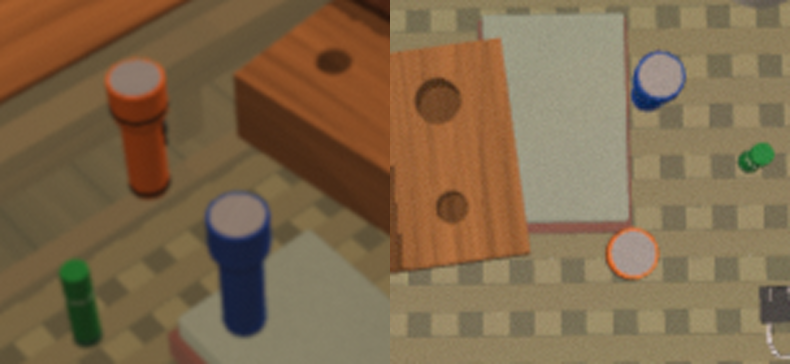

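The crop confirms the orange body with a grey lens at scene (242,215) and top (364,297), and the green balm cap at scene (219,288) and top (414,259). The holes in the top view are at (294,280) and (288.5,239).

```bash
python3 - <<'E'
from h import *
S,T=camera_params("scene"),camera_params("top")
s=cv2.imread("pics/scene0.png");t=cv2.imread("pics/top0.png")
def seg(im,c,r,f):  # ellipse fit of dark blob around c
    x,y=map(int,c);g=cv2.GaussianBlur(im,(3,3),0)[...,2][y-r:y+r+1,x-r:x+r+1]
    m=(g<f*np.median(g)).astype(np.uint8)
    cs,_=cv2.findContours(m,0,1);k=max(cs,key=cv2.contourArea);e=cv2.fitEllipse(k)
    return (e[0][0]+x-r,e[0][1]+y-r),np.round(e[1],1)
P={}
for n,cs,ct in [("small",(318,208),(294,280)),("large",(354,230),(288,239))]:
    a=seg(s,cs,15,.75);b=seg(t,ct,16,.78);x,e=tri([(S,a[0]),(T,b[0])]);P[n]=x
    print(n,np.round(a[0],1),a[1],np.round(b[0],1),b[1],x.round(4),e,"plane62 top",plane(T,b[0],.062)[0].round(4),"scene",plane(S,a[0],.062)[0].round(4))
for n,a,b,z in [("lens",(242.3,215),(363.6,297.3),.104),("balm",(218.8,287.7),(413.6,259.2),.068),("tongue",(343,155),(225,319),.067)]:
    x,e=tri([(S,a),(T,b)]);print(n,x.round(4),e,plane(T,b,z)[0].round(4),plane(S,a,z)[0].round(4))
d=P["large"]-P["small"];print("hole dist",np.linalg.norm(d),"yaw",np.degrees(np.arctan2(d[1],d[0])))
c=plane(T,[(323.5,296.5),(312.4,215)],.062);d=c[1]-c[0];print(c,np.linalg.norm(d),np.degrees(np.arctan2(d[1],d[0])))
print(plane(T,[(225,319),(420,318),(417,180),(246,165)],0.0).round(3))
print(R.from_quat(np.roll(get_obs()['orientation'],-1)).as_matrix().round(3)); W=camera_params("wrist");print(W)
E
```

```text
small [317.9 208.2] [ 8.2 12.3] [293.1 279. ] [10.6 11.3] [0.5138 0.0068 0.0615] [np.float64(1.3), np.float64(1.3)] plane62 top [0.5145 0.0078 0.062 ] scene [0.5135 0.0054 0.062 ]
large [354.4 230.3] [13.7 19.5] [287.9 237.9] [16.2 16.5] [0.5972 0.0168 0.0616] [np.float64(1.4), np.float64(1.4)] plane62 top [0.5981 0.0179 0.062 ] scene [0.5967 0.0153 0.062 ]
lens [ 0.4751 -0.1291  0.1032] [np.float64(0.2), np.float64(0.2)] [ 0.4749 -0.1292  0.104 ] [ 0.4759 -0.1294  0.104 ]
balm [ 0.5508 -0.2338  0.0693] [np.float64(0.3), np.float64(0.3)] [ 0.5507 -0.2344  0.068 ] [ 0.55   -0.2331  0.068 ]
tongue [0.4363 0.1426 0.0669] [np.float64(0.6), np.float64(0.6)] [0.4367 0.143  0.067 ] [0.436 0.142 0.067]
hole dist 0.08403193418369471 yaw 6.829125518693498
[[ 0.47871739 -0.05276771  0.062     ]
 [ 0.64480437 -0.03247579  0.062     ]] 0.16732199347298332 6.965672387248641
[[ 0.436  0.155  0.   ]
 [ 0.433 -0.256  0.   ]
 [ 0.731 -0.261  0.   ]
 [ 0.77   0.113  0.   ]]
[[ 0.925  0.381 -0.   ]
 [ 0.381 -0.925  0.001]
 [-0.    -0.001 -1.   ]]
{'intrinsics': array([[418.76765247,   0.        , 323.74437322],
       [  0.        , 418.76765247, 241.94684876],
       [  0.        ,   0.        ,   1.        ]]), 'k1': 0.025118852061526684, 'position': array([ 0.30407439, -0.55128892,  0.38382149]), 'attitude': array([ 0.10968731,  0.82326741, -0.55200963, -0.07405967])}
```

>>> {"api": "drive_tool", "payload": {
  "rows": [
    [0.056,0.107,0,0,0,-0.279,-1],
    [0.056,0.107,0,0,0,-0.279,-1],
    [0.056,0.107,0,0,0,-0.279,-1],
    [0.056,0.107,0,0,0,-0.279,-1],
    [0.056,0.107,0,0,0,-0.279,-1],
    [0.056,0.107,0,0,0,-0.279,-1],
    [0.056,0.107,0,0,0,-0.279,-1],
    [0.056,0.107,0,0,0,-0.279,-1],
    [0.056,0.107,0,0,0,-0.279,-1],
    [0.056,0.107,0,0,0,-0.279,-1],
    [0.056,0.107,0,0,0,-0.279,-1],
    [0.056,0.107,0,0,0,-0.279,-1],
    [0.056,0.107,0,0,0,-0.279,-1],
    [0.056,0.107,0,0,0,-0.279,-1],
    [0,0,0,0,0,0,-1],
    [0,0,0,0,0,0,-1]
  ],
  "squeeze": 20
}}

```text
clock: 1.43
eef_pos: [0.4738, -0.1264, 0.2223]
orientation: [-0.0, 0.998, 0.061, -0.0]
contact_force: [0.1, -0.8, -0.5]
finger_gap: 0.0869
grasp_force: 0.0
```

```bash
cat > w.py <<'E'
from h import *
import sys
o=get_obs();p=camera_params("wrist");im=capture("wrist")[:,:,::-1]
np.save("pics/w.npy",np.array([p],dtype=object),allow_pickle=True);cv2.imwrite(sys.argv[1],im)
print(o['clock'],o['eef_pos'].round(4),R.from_quat(np.roll(o['orientation'],-1)).as_matrix().round(3).tolist(),o['contact_force'].round(2),o['finger_gap'])
E
python3 w.py pics/w1.png
```

```text
1.4333 [ 0.4738 -0.1264  0.2223] [[0.993, 0.122, -0.0], [0.122, -0.993, 0.0], [-0.0, -0.0, -1.0]] [ 0.1  -0.83 -0.47] 0.08689941217151936
```

View pics/w1.png

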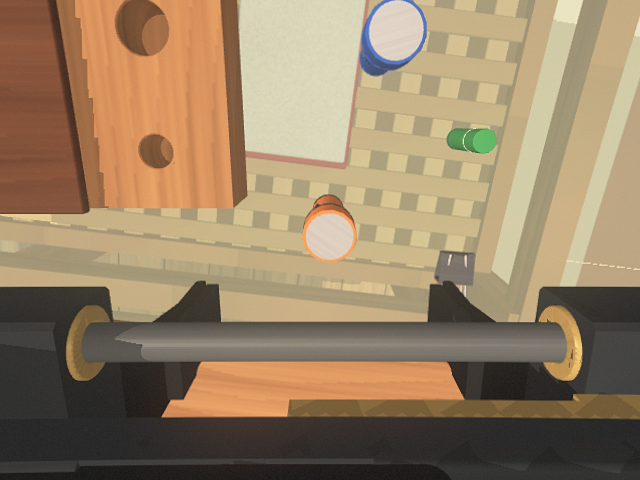

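The wrist view shows the orange lens at (330,233), the balm cap at (485,140), the small hole at (156,151) and the large hole at (143,27). The finger line is parallel to the organiser's front-to-back normal.

```bash
python3 - <<'E'
from h import *
p=np.load("pics/w.npy",allow_pickle=True)[0];S,T=camera_params("scene"),camera_params("top")
for n,w,s,t,z in [("lens",(330,233),(242.3,215),(363.6,297.3),.104),("balm",(485,140),(218.8,287.7),(413.6,259.2),.068),("small",(156.5,151),(317.9,208.2),(293.1,279),.062),("large",(143,27),(354.4,230.3),(287.9,237.9),.062)]:
    print(n,plane(p,w,z)[0].round(4),*[v if isinstance(v,list) else v.round(4) for v in tri([(p,w),(S,s),(T,t)])])
E
```

```text
lens [ 0.4759 -0.1313  0.104 ] [ 0.4755 -0.13    0.1038] [np.float64(1.4), np.float64(0.7), np.float64(0.9)]
balm [ 0.5502 -0.2366  0.068 ] [ 0.5507 -0.2345  0.0702] [np.float64(1.4), np.float64(1.0), np.float64(0.5)]
small [0.5127 0.0038 0.062 ] [0.5133 0.0062 0.0606] [np.float64(1.9), np.float64(0.7), np.float64(2.1)]
large [0.5959 0.0139 0.062 ] [0.5969 0.0163 0.0606] [np.float64(1.8), np.float64(0.9), np.float64(2.2)]
```

>>> {"api": "drive_tool", "payload": {
  "rows": [
    [0.003,-0.006,-0.1,0,0,0,-1],
    [0.003,-0.006,-0.1,0,0,0,-1],
    [0,0,-0.1,0,0,0,-1],
    [0,0,-0.1,0,0,0,-1],
    [0,0,-0.06,0,0,0,-1],
    [0,0,-0.044,0,0,0,-1],
    [0,0,0,0,0,0,-1],
    [0,0,0,0,0,0,-1],
    [0,0,0,0,0,0,1],
    [0,0,0,0,0,0,1],
    [0,0,0,0,0,0,1],
    [0,0,0,0,0,0,1],
    [0,0,0,0,0,0,1],
    [0,0,0,0,0,0,1],
    [0,0,0,0,0,0,1],
    [0,0,0,0,0,0,1]
  ],
  "squeeze": 20
}}

```text
clock: 2.82
eef_pos: [0.4752, -0.1321, 0.0715]
orientation: [0.0, 0.998, 0.059, 0.0]
contact_force: [-0.3, -0.1, 0.1]
finger_gap: 0.0415
grasp_force: 0.0
```

>>> {"api": "drive_tool", "payload": {
  "rows": [
    [0,0,0,0,0,0,1],
    [0,0,0,0,0,0,1],
    [0,0,0,0,0,0,1],
    [0,0,0,0,0,0,1],
    [0,0,0,0,0,0,1]
  ]
}}

```text
clock: 3.23
eef_pos: [0.4751, -0.1321, 0.0714]
orientation: [0.0, 0.998, 0.059, 0.0]
contact_force: [0.4, 0.5, 0.3]
finger_gap: 0.0377
grasp_force: 19.9
```

>>> {"api": "drive_tool", "payload": {
  "rows": [
    [0,0,0.06,0,0,0,1],
    [0,0,0.1,0,0,0,1],
    [0,0,0.1,0,0,0,1],
    [0,0,0.04,0,0,0,1],
    [0.04,0.05,0,0,0,0,1],
    [0.066,0.08,0,0,0,0,1],
    [0.066,0.08,0,0,0,0,1],
    [0.066,0.08,0,0,0,0,1],
    [0.066,0.08,0,0,0,0,1],
    [0.066,0.08,0,0,0,0,1],
    [0.036,0.045,0,0,0,0,1],
    [0,0,0,0,0,0,1],
    [0,0,0,0,0,0,1],
    [0,0,0,0,0,0,1]
  ]
}}

```text
clock: 4.4
eef_pos: [0.5964, 0.0155, 0.1607]
orientation: [0.0, 0.998, 0.059, -0.001]
contact_force: [-0.2, -1.2, -1.4]
finger_gap: 0.0369
grasp_force: 19.9
```

```bash
python3 - <<'E'
from h import *
a=capture("scene")[:,:,::-1];b=capture("top")[:,:,::-1]
cv2.imwrite("pics/c2.png",np.hstack([cv2.resize(a[110:290,260:440],(400,400),interpolation=2),cv2.resize(b[180:330,220:370],(400,400),interpolation=2)]))
print(get_obs()['eef_pos'])
E
```

```text
[0.59642662 0.0149307  0.16116893]
```

View pics/c2.png

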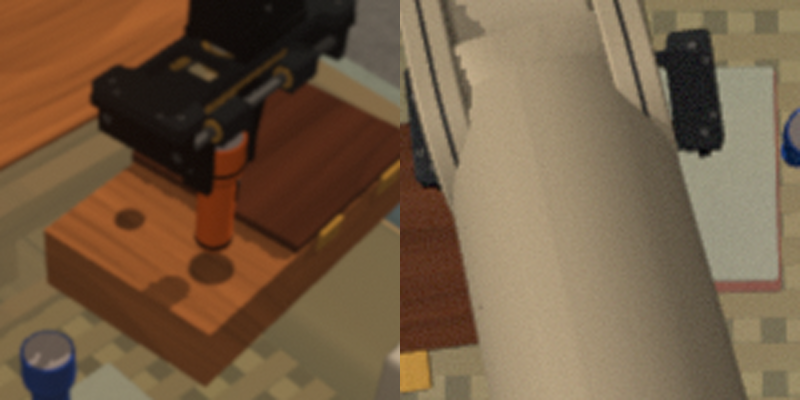

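The scene crop shows the flashlight held upright with its tail just above the large hole (crop (210,265)). I lower it.

>>> {"api": "drive_tool", "payload": {
  "rows": [
    [0.002,0.004,-0.03,0,0,0,1],
    [0,0,-0.03,0,0,0,1],
    [0,0,-0.03,0,0,0,1],
    [0,0,-0.03,0,0,0,1],
    [0,0,-0.03,0,0,0,1],
    [0,0,-0.03,0,0,0,1],
    [0,0,-0.02,0,0,0,1],
    [0,0,-0.02,0,0,0,1],
    [0,0,0,0,0,0,1],
    [0,0,0,0,0,0,1]
  ]
}}

```text
clock: 5.33
eef_pos: [0.5975, 0.0177, 0.0952]
orientation: [0.0, 0.998, 0.059, -0.0]
contact_force: [0.5, 0.2, -0.7]
finger_gap: 0.0371
grasp_force: 19.9
```

>>> {"api": "drive_tool", "payload": {
  "rows": [
    [0,0,-0.007,0,0,0,1],
    [0,0,-0.006,0,0,0,1],
    [0,0,0,0,0,0,1],
    [0,0,0,0,0,0,1]
  ]
}}

```text
clock: 5.67
eef_pos: [0.5976, 0.0176, 0.0916]
orientation: [0.0, 0.998, 0.059, 0.0]
contact_force: [-0.4, -0.0, -2.2]
finger_gap: 0.0371
grasp_force: 19.9
```

>>> {"api": "drive_tool", "payload": {
  "rows": [
    [0,0,0,0,0,0,-1],
    [0,0,0,0,0,0,-1],
    [0,0,0,0,0,0,-1],
    [0,0,0,0,0,0,-1],
    [0,0,0,0,0,0,-1],
    [0,0,0,0,0,0,-1],
    [0,0,0.05,0,0,0,-1],
    [0,0,0.1,0,0,0,-1],
    [0,0,0.1,0,0,0,-1],
    [0,0,0.1,0,0,0,-1],
    [0,0,0,0,0,0,-1],
    [0,0,0,0,0,0,-1]
  ]
}}

```text
clock: 6.67
eef_pos: [0.5985, 0.0178, 0.1983]
orientation: [0.0, 0.998, 0.059, 0.002]
contact_force: [-0.3, -0.4, -1.1]
finger_gap: 0.0867
grasp_force: 0.0
```

>>> {"api": "drive_tool", "payload": {
  "rows": [
    [-0.02,-0.105,0,0,0,0,-1],
    [-0.02,-0.105,0,0,0,0,-1],
    [-0.02,-0.105,0,0,0,0,-1],
    [-0.02,-0.105,0,0,0,0,-1],
    [-0.02,-0.105,0,0,0,0,-1],
    [-0.02,-0.105,0,0,0,0,-1],
    [-0.02,-0.105,0,0,0,0,-1],
    [-0.02,-0.105,0,0,0,0,-1],
    [0,0,-0.1,0,0,0,-1],
    [0,0,-0.1,0,0,0,-1],
    [0,0,-0.1,0,0,0,-1],
    [0,0,0,0,0,0,-1],
    [0,0,0,0,0,0,-1],
    [0,0,0,0,0,0,-1]
  ]
}}

```text
clock: 7.83
eef_pos: [0.5501, -0.2343, 0.1076]
orientation: [0.0, 0.998, 0.059, 0.0]
contact_force: [1.0, -0.3, 0.2]
finger_gap: 0.0872
grasp_force: 0.0
```

>>> {"api": "drive_tool", "payload": {
  "rows": [
    [0,0,-0.06,0,0,0,-1],
    [0,0,-0.06,0,0,0,-1],
    [0,0,-0.06,0,0,0,-1],
    [0,0,-0.028,0,0,0,-1],
    [0,0,0,0,0,0,-1],
    [0,0,0,0,0,0,1],
    [0,0,0,0,0,0,1],
    [0,0,0,0,0,0,1],
    [0,0,0,0,0,0,1],
    [0,0,0,0,0,0,1],
    [0,0,0,0,0,0,1],
    [0,0,0,0,0,0,1],
    [0,0,0,0,0,0,1],
    [0,0,0,0,0,0,1],
    [0,0,0,0,0,0,1],
    [0,0,0,0,0,0,1],
    [0,0,0,0,0,0,1],
    [0,0,0,0,0,0,1],
    [0,0,0,0,0,0,1],
    [0,0,0,0,0,0,1]
  ],
  "squeeze": 10
}}

```text
clock: 9.5
eef_pos: [0.5495, -0.2344, 0.0441]
orientation: [0.0, 0.998, 0.059, -0.0]
contact_force: [1.0, -0.9, 0.1]
finger_gap: 0.0179
grasp_force: 10.0
```

>>> {"api": "drive_tool", "payload": {
  "rows": [
    [0,0,0.06,0,0,0,1],
    [0,0,0.1,0,0,0,1],
    [0,0,0.1,0,0,0,1],
    [0,0,0.06,0,0,0,1],
    [-0.008,0.05,0,0,0,0,1],
    [-0.015,0.1,0,0,0,0,1],
    [-0.015,0.1,0,0,0,0,1],
    [-0.015,0.1,0,0,0,0,1],
    [-0.015,0.1,0,0,0,0,1],
    [-0.015,0.1,0,0,0,0,1],
    [-0.015,0.1,0,0,0,0,1],
    [-0.015,0.1,0,0,0,0,1],
    [-0.008,0.053,-0.05,0,0,0,1],
    [0,0,-0.03,0,0,0,1],
    [0,0,0,0,0,0,1],
    [0,0,0,0,0,0,1],
    [0,0,0,0,0,0,1]
  ]
}}

```text
clock: 10.92
eef_pos: [0.5134, 0.0054, 0.1162]
orientation: [0.0, 0.998, 0.058, -0.0]
contact_force: [0.8, -0.1, -1.2]
finger_gap: 0.0175
grasp_force: 10.0
```

```bash
python3 - <<'E'
from h import *
a=capture("scene")[:,:,::-1];b=capture("wrist")[:,:,::-1]
cv2.imwrite("pics/c3.png",np.hstack([cv2.resize(a[130:290,260:420],(440,440),interpolation=2),cv2.resize(b[100:400,180:450],(360,440))]))
print(get_obs()['eef_pos'])
E
```

```text
[0.51361279 0.00549039 0.1164911 ]
```

View pics/c3.png

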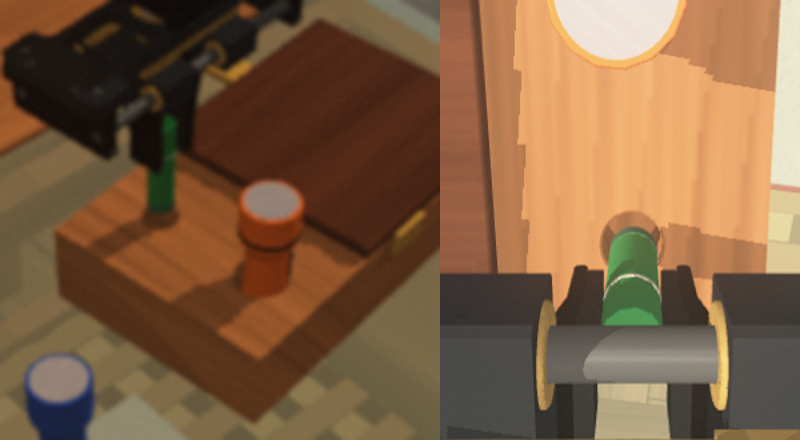

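The scene crop shows the flashlight seated. In the wrist crop the balm's foot sits centred over the small hole (crop (633,240)). I lower it.

>>> {"api": "drive_tool", "payload": {
  "rows": [
    [-0.002,0.003,-0.02,0,0,0,1],
    [0,0,-0.025,0,0,0,1],
    [0,0,-0.025,0,0,0,1],
    [0,0,-0.025,0,0,0,1],
    [0,0,-0.025,0,0,0,1],
    [0,0,-0.025,0,0,0,1],
    [0,0,-0.02,0,0,0,1],
    [0,0,0,0,0,0,1],
    [0,0,0,0,0,0,1],
    [0,0,0,0,0,0,1]
  ]
}}

```text
clock: 11.85
eef_pos: [0.5128, 0.0075, 0.0668]
orientation: [0.0, 0.998, 0.059, 0.0]
contact_force: [-1.0, -0.3, -0.0]
finger_gap: 0.0174
grasp_force: 10.0
```

>>> {"api": "drive_tool", "payload": {
  "rows": [
    [0,0,-0.007,0,0,0,1],
    [0,0,0,0,0,0,1],
    [0,0,0,0,0,0,1],
    [0,0,0,0,0,0,0.3],
    [0,0,0,0,0,0,0.3],
    [0,0,0,0,0,0,0.3],
    [0,0,0,0,0,0,0.3],
    [0,0,0,0,0,0,0.3],
    [0,0,0.03,0,0,0,0.3],
    [0,0,0.06,0,0,0,0.3],
    [0,0,0.1,0,0,0,0.3],
    [0,0,0.1,0,0,0,0.3],
    [0,0,0,0,0,0,0.3],
    [0,0,0,0,0,0,0.3]
  ]
}}

```text
clock: 13.02
eef_pos: [0.5138, 0.0075, 0.1537]
orientation: [0.0, 0.998, 0.059, 0.002]
contact_force: [-0.2, -0.2, -1.2]
finger_gap: 0.0305
grasp_force: 0.0
```

```bash
python3 - <<'E'
from h import *
o=get_obs();print(o['clock'],o['eef_pos'],o['finger_gap'])
p=camera_params("wrist");b=capture("wrist")[:,:,::-1];a=capture("scene")[:,:,::-1];S=camera_params("scene")
np.save("pics/w.npy",np.array([p],dtype=object));cv2.imwrite("pics/w4.png",b);cv2.imwrite("pics/s4.png",a)
cv2.imwrite("pics/c4.png",np.hstack([cv2.resize(a[130:290,260:420],(400,400),interpolation=2),cv2.resize(b,(400,300))[:,:].copy() if 0 else cv2.resize(b[0:400,120:520],(400,400))]))
def pr(P,X):
    w,x,y,z=P['attitude'];c=R.from_quat([x,y,z,w]).inv().apply(np.array(X)-P['position']);u=c[:,:2]/c[:,2:];u=u*(1+P['k1']*(u**2).sum(1))[:,None]
    return u@P['intrinsics'][:2,:2].T+P['intrinsics'][:2,2]
X=[[.597,.0163,.124],[.5135,.0065,.088]];print("expected tops scene",pr(S,X).round(1),"wrist",pr(p,X).round(1))
E
```

```text
13.0167 [0.51379623 0.00747975 0.15371615] 0.030467572445022264
expected tops scene [[357.1 203.6]
 [318.4 197.1]] wrist [[324.   98.7]
 [323.9 259.2]]
```

View pics/c4.png

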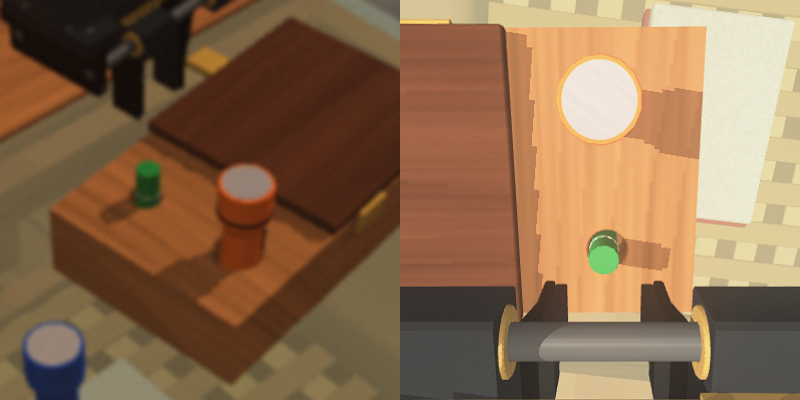

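The scene crop shows the balm top at (319,197) and the lens at (358,203). Both match the positions predicted for tops 88 and 124 mm up, so both are seated. Next is the lid tongue.

>>> {"api": "drive_tool", "payload": {
  "rows": [
    [-0.0536,0.09,0,0,0,0,-0.2],
    [-0.0536,0.09,0,0,0,0,-0.2],
    [-0.0536,0.09,0,0,0,0,-0.2],
    [-0.0536,0.09,0,0,0,0,-0.2],
    [-0.0536,0.09,0,0,0,0,-0.2],
    [0,0,0,0,0,0,-0.2],
    [0,0,0,0,0,0,-0.2],
    [0,0,0,0,0,0,-0.2]
  ],
  "squeeze": 30
}}

```text
clock: 13.78
eef_pos: [0.432, 0.1417, 0.1508]
orientation: [0.0, 0.998, 0.059, -0.001]
contact_force: [0.2, -0.7, -0.1]
finger_gap: 0.0521
grasp_force: 0.0
```

```bash
python3 - <<'E'
from h import *
o=get_obs();print(o['clock'],o['eef_pos'],o['finger_gap'],o['q'].round(3))
S,T=camera_params("scene"),camera_params("top")
p=camera_params("wrist");b=capture("wrist")[:,:,::-1]
cv2.imwrite("pics/w5.png",b);np.save("pics/w.npy",np.array([p],dtype=object))
E
```

```text
13.7833 [0.43203615 0.14168019 0.15081305] 0.05209113247569557 [ 0.295  0.061 -0.723  1.951  0.044  1.146 -1.899]
```

View pics/w5.png

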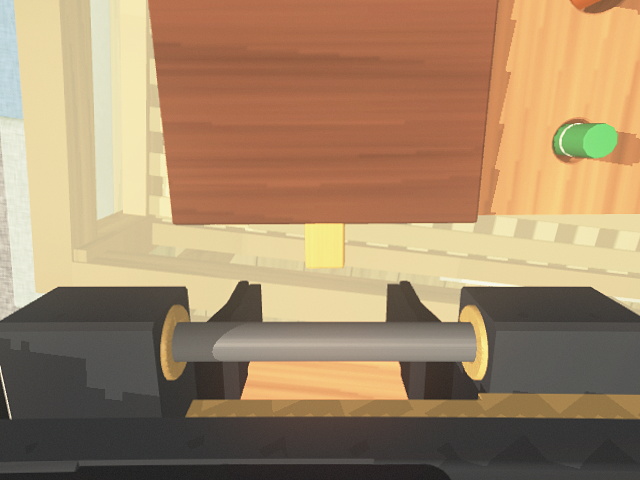

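The wrist view shows the brass tongue from (305,222) to (344,267), between the open fingers at x≈250 and 400.

```bash
python3 - <<'E'
from h import *
p=np.load("pics/w.npy",allow_pickle=True)[0];S,T=camera_params("scene"),camera_params("top")
print(plane(p,[(305,222),(344,222),(344,267),(306,267),(325,241.5),(173,223),(477,221)],.071).round(4))
print(tri([(p,(325,244.5)),(S,(343,155)),(T,(225,319))]))
h=np.array([.622,.1657,.062]);ps=np.radians(6.9);ex=np.array([np.cos(ps),np.sin(ps),0]);ey=np.array([-np.sin(ps),np.cos(ps),0]);ez=np.array([0,0,1.])
print(ey)
for th in range(0,50,5):
    c,s=np.cos(np.radians(th)),np.sin(np.radians(th))
    q=h+ex*(-.189*c+.005*s)+ez*(.189*s+.005*c); tl=np.radians(th*2/3)
    tz=-ez*np.cos(tl)-ex*np.sin(tl)
    print(th,q.round(4),(q+.012*tz).round(4),"row",((q+.012*tz)/.3).round(4))
E
```

```text
[[0.4485 0.154  0.071 ]
 [0.4512 0.1311 0.071 ]
 [0.4234 0.1275 0.071 ]
 [0.4207 0.1504 0.071 ]
 [0.438  0.1408 0.071 ]
 [0.4388 0.2311 0.071 ]
 [0.4608 0.0534 0.071 ]]
(array([0.43624163, 0.14157266, 0.06807573]), [np.float64(1.4), np.float64(0.6), np.float64(1.3)])
[-0.12013684  0.99275734  0.        ]
0 [0.4344 0.143  0.067 ] [0.4344 0.143  0.055 ] row [1.4479 0.4766 0.1833]
5 [0.4355 0.1431 0.0835] [0.4348 0.143  0.0715] row [1.4494 0.4768 0.2382]
10 [0.4381 0.1434 0.0997] [0.4367 0.1433 0.0878] row [1.4557 0.4776 0.2927]
15 [0.442  0.1439 0.1157] [0.44   0.1437 0.1039] row [1.4666 0.4789 0.3464]
20 [0.4474 0.1446 0.1313] [0.4446 0.1442 0.1197] row [1.4821 0.4808 0.3989]
25 [0.454  0.1454 0.1464] [0.4506 0.145  0.1349] row [1.5021 0.4832 0.4497]
30 [0.462  0.1463 0.1608] [0.4579 0.1458 0.1496] row [1.5264 0.4861 0.4985]
35 [0.4711 0.1474 0.1745] [0.4664 0.1469 0.1635] row [1.5548 0.4896 0.5449]
40 [0.4815 0.1487 0.1873] [0.4761 0.148  0.1766] row [1.587  0.4935 0.5886]
45 [0.4928 0.1501 0.1992] [0.4869 0.1493 0.1888] row [1.6229 0.4978 0.6293]
```

>>> {"api": "drive_tool", "payload": {
  "rows": [
    [0.005,0.001,-0.08,0,0,0,-0.2],
    [0.005,0,-0.08,0,0,0,-0.2],
    [0,0,-0.08,0,0,0,-0.2],
    [0,0,-0.05,0,0,0,-0.2],
    [0,0,-0.03,0,0,0,-0.2],
    [0,0,0,0,0,0,-0.2],
    [0,0,0,0,0,0,-0.2],
    [0,0,0,0,0,0,1],
    [0,0,0,0,0,0,1],
    [0,0,0,0,0,0,1],
    [0,0,0,0,0,0,1],
    [0,0,0,0,0,0,1],
    [0,0,0,0,0,0,1],
    [0,0,0,0,0,0,1],
    [0,0,0,0,0,0,1],
    [0,0,0,0,0,0,1]
  ],
  "squeeze": 30
}}

```text
clock: 15.17
eef_pos: [0.4355, 0.1418, 0.0557]
orientation: [0.001, 0.998, 0.059, 0.0]
contact_force: [-1.0, -5.7, 4.9]
finger_gap: 0.0236
grasp_force: 30.0
```

>>> {"api": "drive_tool", "payload": {
  "rows": [
    [0.0005,0,0.0275,-0.05,0.413,0,1],
    [0.001,0,0.0275,-0.05,0.413,0,1],
    [0.003,0.0004,0.0272,-0.05,0.413,0,1],
    [0.0035,0.0004,0.0272,-0.05,0.413,0,1],
    [0.005,0.0006,0.0269,-0.05,0.413,0,1],
    [0.006,0.0007,0.0269,-0.05,0.413,0,1],
    [0.007,0.001,0.0263,-0.05,0.413,0,1],
    [0.0085,0.001,0.0263,-0.05,0.413,0,1],
    [0,0,0,0,0,0,1],
    [0,0,0,0,0,0,1],
    [0,0,0,0,0,0,1]
  ]
}}

```text
clock: 16.08
eef_pos: [0.4456, 0.143, 0.1194]
orientation: [0.008, 0.992, 0.058, -0.116]
contact_force: [2.6, -5.2, -3.2]
finger_gap: 0.0233
grasp_force: 30.0
```

```bash
cat > lid.py <<'E'
from h import *
o=get_obs();M=R.from_quat(np.roll(o['orientation'],-1)).as_matrix();q=o['eef_pos']-.012*M[:,2]
h=np.array([.622,.1657,.062]);ps=np.radians(6.9);ex=np.array([np.cos(ps),np.sin(ps),0]);d=q-h
a=d@ex;print("tongue",q.round(4),"r",np.hypot(a,d[2]),"angle",np.degrees(np.arctan2(d[2],-a)-np.arctan2(.005,.189)),"tilt",np.degrees(np.arccos(-M[2,2])))
print(o['clock'],o['q'].round(2),o['contact_force'].round(1),o['torque'].round(2),o['finger_gap'],o['grasp_force'])
E
python3 lid.py
```

```text
tongue [0.4484 0.1434 0.1311] r 0.18820497660987273 angle 20.03373339933519 tilt 13.296838897879176
16.0833 [ 0.23  0.34 -0.69  1.77  0.14  1.33 -1.97] [ 2.6 -5.2 -3.2] [-0.93 -0.71  0.4 ] 0.023300833862281718 30.012183487415314
```

>>> {"api": "drive_tool", "payload": {
  "rows": [
    [0.0095,0.0012,0.0254,-0.05,0.413,0,1],
    [0.0105,0.0012,0.0254,-0.05,0.413,0,1],
    [0.0116,0.0014,0.0244,-0.05,0.413,0,1],
    [0.0127,0.0015,0.0244,-0.05,0.413,0,1],
    [0.0137,0.0017,0.0232,-0.05,0.413,0,1],
    [0.0147,0.0018,0.0232,-0.05,0.413,0,1],
    [0.0156,0.0019,0.0218,-0.05,0.413,0,1],
    [0.0166,0.002,0.0218,-0.05,0.413,0,1],
    [0.0175,0.0021,0.0204,-0.05,0.413,0,1],
    [0.0184,0.0022,0.0203,-0.05,0.413,0,1],
    [0,0,0,0,0,0,1],
    [0,0,0,0,0,0,1],
    [0,0,0,0,0,0,1],
    [0,0,0,0,0,0,1],
    [0,0,0,0,0,0,1]
  ]
}}

```text
clock: 17.33
eef_pos: [0.4877, 0.1483, 0.1883]
orientation: [0.016, 0.965, 0.057, -0.257]
contact_force: [2.0, -5.5, -4.5]
finger_gap: 0.0237
grasp_force: 30.0
```

```bash
python3 lid.py; python3 - <<'E'
from h import *
a=capture("scene")[:,:,::-1];b=capture("top")[:,:,::-1]
cv2.imwrite("pics/s6.png",a);cv2.imwrite("pics/t6.png",b)
cv2.imwrite("pics/c6.png",np.hstack([cv2.resize(a[70:290,260:480],(400,400),interpolation=2),cv2.resize(b[200:340,160:300],(400,400),interpolation=2)]))
E
```

```text
tongue [0.4937 0.149  0.1987] r 0.1882027666981369 angle 45.047968203123965 tilt 29.87892204495266
17.3333 [ 0.12  0.59 -0.64  1.36  0.15  1.78 -1.98] [ 2.  -5.5 -4.5] [-0.68 -1.19  0.6 ] 0.023693028534758374 30.00263750553131
```

View pics/c6.png

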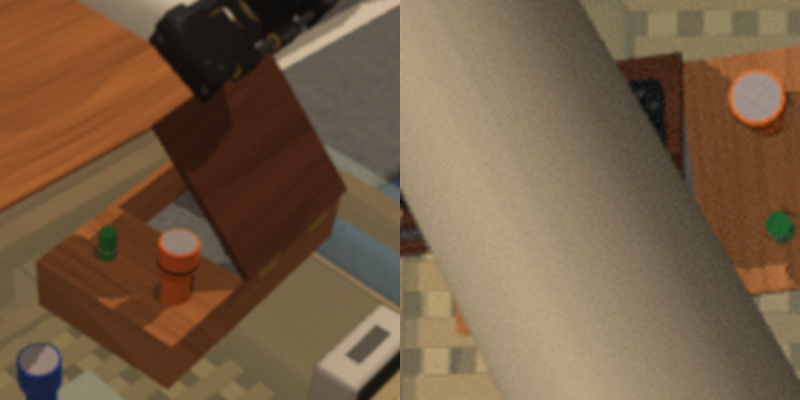

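The scene crop shows the lid open, with its right edge running from crop (153,125) to (245,278). The flashlight and balm are still standing in their holes. I check the angle from that edge.

```bash
python3 - <<'E'
from h import *
S=camera_params("scene");ps=np.radians(6.9);ex=np.array([np.cos(ps),np.sin(ps),0]);ey=np.array([-np.sin(ps),np.cos(ps),0])
h=np.array([.622,.1657,.062])-ey*.09
o,d=rays(S,[(260+153*.55,70+125*.55),(260+245*.55,70+278*.55)])
X=o+d*(((h-o)@ey)/(d@ey))[:,None];v=X[0]-X[1]
print(X.round(4),"len",np.linalg.norm(v),"angle",np.degrees(np.arctan2(v[2],-v@ex)))
ob=get_obs();print(ob['clock'],ob['dq'].round(3),ob['eef_pos'])
E
```

```text
[[0.5149 0.0621 0.1864]
 [0.6341 0.0765 0.0675]] len 0.1689505038901595 angle 44.741871541251186
17.4333 [ 0.002 -0.001  0.     0.001  0.    -0.001  0.   ] [0.48772356 0.14829899 0.18822921]
```

The image gives an angle of 44.7° and a lid length of 169 mm. The arm pose gives 45.0°, and the arm is at rest. I hand in.

```bash
python3 -c "
from workcell import *
print(hand_in())"
```

```text
the job is handed in; nothing more can be done
None
```

The orange flashlight (lens up) and the green lip balm (cap up) are all the way down in their holes, the gripper is holding the lid steady at about 45°, the mug, binder clip and alarm clock were left alone, and the job was handed in at about 17 s.

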